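# Go/no-go check of the washing machine's bearing bush

## Robot

A 7-joint arm with a two-finger parallel gripper is mounted at the origin on the work surface. World frame = base frame: x ahead of the robot, y to its left, z up, the work surface at z = 0. Lengths are in m, angles in rad, forces in N, time in s.
With the tool pointing down it reaches from about 0.4 to 0.9 m from the base axis. Payload 5.5 kg.
Tool frame: the origin (TCP) lies on the mounting face of the last link; the fingertips stand 178 mm ahead of it and the grasp point (between the pads) lies 159 mm ahead of it; z points along the fingers, y is the line along which they close (so a half turn about z gives the same grasp; the last joint's range is limited). The gripper opens to 92 mm and grips with 3 to 60 N. Pads are 19 mm wide; open, the fingers measure 130 mm over their backs; the gripper's body (75 mm by 190 mm) begins 47 mm behind the grasp point.
Start: joints at [1.372, 0.501, -0.427, 1.55, 0.221, 1.138, -0.21], TCP at [0.29, -0.582, 0.405] pointing down, gripper open.
Joint ranges: [-2.88, 2.88], [-0.31, 2.03], [-1.54, 1.56], [0.2, 2.42], [-1.41, 4.55], [0.19, 2.02], [-2.57, 2.57]. Speed limits (rad/s): [2.57, 2.57, 3.14, 3.14, 3.14, 3.14, 3.14].

## Interface

Orientations are given as a unit quaternion [x, y, z, w].
In Python, from plant import manip gives the robot as it stands.
- The arm moves only by the tool apply_moves, never from a script. Its argument "rows" is a list of rows, each a list of 7 numbers: the shift along the world's x, y, z in m, then the turn, a rotation vector about the world's x, y, z in rad, then the opening, from 0 (shut) to 1 (fully open). A call has 1 to 10 rows; each row shifts and turns the commanded pose from where the row before left it; what a row does not reach is not made up. A row lasts 1/12 s, in which the tool goes at most 41.7 mm and 7.16 degrees, less where a joint would pass 70% of its speed; a pose out of reach is approached as far as the arm can. A call is refused whole if a number of a shift passes 0.0417 or a number of a turn 0.125, either way. A call with a gripper value outside its range is refused whole. The fingers move at their own pace and stop on an object; the grip force is fixed at half the most. Time passes only in rows, so rows that do not move let the fingers close. It gives the time, the measured TCP pose, the force, the opening and the grip force at its end, in the units of the state.
- manip.get_state(): the state, without advancing time (a new reading comes with each control period).
- manip.get_image(name): name is "scene" or "top" or "wrist"; returns (picture, depth): 420x560x3 uint8, red, green, blue; 420x560 float32, m along the optical axis (not along the pixel's ray), 0 where there is no reading.
- manip.get_calibration(name): a dict with "vfov" (degrees; the focal length in pixels is half the picture's height over the tangent of half this angle, whatever the lens; pixels are square), "cx", "cy" (the principal point, pixels), "k1" (the pictures are not rectified: a ray, as slopes to the right and down, at radius r is drawn at 1 + k1 r^2 times it, then the intrinsics apply), "world_from_camera" (4x4, takes a point from camera to world coordinates). Camera axes: x right, y down, z forward; pixel columns grow to the right and rows downward; lengths in m; the calibration is good to about 2 mm. A picture is of the moment at which its call begins: read the wrist's pose just before it. get_calibration takes no time and is no camera call; for the wrist camera it gives the pose at the moment of the call.
- manip.close_job(): hands the job in; it is judged then, once.
The state is a dict: "clock": time; "qpos": joint angles; "dq": joint speeds; "joint_torque": joint torques, N m; "tcp_pos": TCP position; "tool_rot": TCP orientation; "wrist_force": force on the tool from outside, world axes, zero at the start; "ft_torque": the same for the moment, N m; "finger_gap": finger opening in m; "grasp_force": force on a finger pad.
Only numpy, scipy, OpenCV 4.12 (cv2) and the standard library are available. Lean on these libraries where they do the work, as an engineer would, in place of code of your own. Each camera call takes 0.05 s, during which the arm holds its last target. There are 200 camera calls.

## Task

Before the repaired bearing bracket goes back into the washing machine, check its bore with the plug gauge: slide the green-collared go end fully home until the collar bears firmly on the bracket's face, keep it there a moment, draw it out, then offer the red-collared no-go end squarely to a mouth of the same bore and lean on it steadily for a second, just as firmly, to confirm that it is refused. Never force the gauge against the bracket (push with about 10 N, never 20), and finish by laying it back in the slots of its wooden cradle, leaving the mug, bottle and wrench alone.

Things in the scene. Friction and masses are not known exactly. Their poses are not given: they have to be found in the camera images.
- gauge: Steel double-ended plug gauge, 165 mm, 0.3 kg. Origin: middle of the handle, on its axis; x along the axis to the go end, z up. Handle 22 x 22 mm square, x -49..49: grip at the origin from above across y. Collars 36 mm across, 6 thick: green at x 49..55, red at x -49..-55. Go plug 25 mm diameter, x 55..90, last 3 mm tapering to 21. No-go plug 29 mm diameter, x -55..-75, flat end.
- go_collar (a point): On the gauge's axis, on the outer face of the green collar (gauge x +55 mm), which must meet the bracket's face
- go_tip (a point): On the gauge's axis, the end of the go plug (gauge x +90 mm)
- nogo_tip (a point): On the gauge's axis, the flat end of the no-go plug (gauge x -75 mm)
- bracket: Fixed rigid aluminium bracket with brass centre. Origin: centre of underside, z up. Upright block 30 (x) x 92 (y) x 118 mm high on a foot 84 x 130 x 14. One level bore, 26 mm diameter, 1.5 mm chamfers, runs through it along x, axis 80 mm above the underside. Either mouth serves for either gauge end. With the go end home its tip stands 5 mm out beyond. More than 20 N by the gauge is forcing.
- mouth_front (a point): Centre of the bore's mouth in the bracket's -x face (outward is bracket -x)
- mouth_back (a point): Centre of the bore's mouth in the bracket's +x face (outward is bracket +x)
- cradle: Fixed wooden cradle. Origin: centre of underside, x along the gauge lying in it, z up. Base 130 x 80 x 12 mm; two uprights 10 mm thick at x -38 and 38, 80 wide, 48 high, each with an open slot 26 mm wide at its floor, wider above, floor 35 mm up. The handle lies in both slots, either way round, its axis 46 mm up; the uprights stand between the collars with 6 mm play each way.
- mug: Blue ceramic mug, 80 mm across, 92 mm high; origin at the centre of its underside; leave it alone
- cleaner: White bottle with a yellow label and red cap, 60 mm across, 170 mm high; origin at the centre of its underside; leave it alone
- wrench: Steel wrench lying flat, 170 mm long; leave it alone
There are look-alikes about, which are no part of the job. Leave any orange look-alike of the bracket alone. What is shaped like the cradle but pink is not meant.

How it is judged:
By the outcome, as a careful person would: the job done as asked, in the order asked, and still so for the second after the job is handed in, with the robot touching nothing.
It also fails if it takes over 72 s, if anything falls off the work surface, if the arm or the gripper's body presses on something with over 40 N, if the wrist force passes 120 N, or if a joint passes its speed limit or range.

## Working session

There is one attempt and no reset: what is moved stays moved. The work goes in short steps, Python scripts to look and compute and a tool call to move; the robot and the scene stay as the last step left them, time stands still between calls to the robot, and variables do not carry over. Pictures are saved under pics/ and viewed, at most 10 in all, crops included, and the job is handed in when it is done.

Besides the shell and the picture viewer there is one more tool, called after "Call:" by a JSON object that holds its "method" and its "body". apply_moves: Moves the arm, as the interface text tells. Its arguments: {"type":"object","properties":{"rows":{"type":"array"}},"required":["rows"]}

```bash
ls; mkdir -p pics
cat > h.py <<'E'
import numpy as np, cv2
from plant import manip
def grab(n):
    c=manip.get_calibration(n); p,d=manip.get_image(n); return np.array(p),np.array(d),c
def cloud(d,c):
    f=d.shape[0]/2/np.tan(np.radians(c["vfov"])/2)
    v,u=np.mgrid[:d.shape[0],:d.shape[1]]
    K=np.array([[f,0,c["cx"]],[0,f,c["cy"]],[0,0,1]])
    x=(u-c["cx"])/f; y=(v-c["cy"])/f; xd,yd=x.copy(),y.copy()
    for _ in range(15):
        s=1+c["k1"]*(x*x+y*y); x=xd/s; y=yd/s
    P=np.stack([x*d,y*d,d],-1); T=np.array(c["world_from_camera"])
    W=P@T[:3,:3].T+T[:3,3]; W[d==0]=np.nan; return W
def save(p,n): cv2.imwrite("pics/"+n,p[...,::-1])
E
python3 - <<'E'
from h import *
for n in("scene","top"):
    p,d,c=grab(n); save(p,n+"0.png"); np.savez(n+"0.npz",p=p,d=d,W=cloud(d,c)); print(n,c["vfov"],c["k1"],np.round(c["world_from_camera"],2).tolist())
a=cv2.imread("pics/scene0.png");b=cv2.imread("pics/top0.png")
print(manip.get_state())
E
```

```text
pics
scene 57.18465365349641 -0.10263006863807322 [[-0.68, 0.6, -0.42, 0.93], [0.73, 0.55, -0.39, 0.35], [-0.01, -0.57, -0.82, 0.76], [0.0, 0.0, 0.0, 1.0]]
top 43.2348435575421 0.02141488233716144 [[0.03, -0.99, 0.13, 0.44], [-1.0, -0.03, -0.02, 0.03], [0.02, -0.12, -0.99, 1.11], [0.0, 0.0, 0.0, 1.0]]
{'clock': 0.1, 'qpos': array([ 1.37220726,  0.50174408, -0.42681317,  1.55132052,  0.22080546,
        1.13831413, -0.2102993 ]), 'dq': array([-3.72982079e-04, -2.12080903e-03, -2.41436480e-04, -2.19521333e-03,
        3.59196503e-05,  8.82026233e-04,  6.33861384e-04]), 'joint_torque': array([-1.01979412e-02, -5.67878687e+01, -5.83826423e+00, -2.79917926e+01,
       -6.92458358e-02,  2.41788308e-02,  3.04172943e-05]), 'tcp_pos': array([ 0.28942412, -0.5816573 ,  0.40379896]), 'tool_rot': array([ 9.73455834e-01,  2.28873306e-01, -1.70721997e-04, -8.48943838e-04]), 'wrist_force': array([ 0.03173922,  0.1379035 , -0.29020422]), 'ft_torque': array([ 0.01619723,  0.02070673, -0.00679904]), 'grasp_force': 0.0, 'finger_gap': 0.09198956160416578}
```

View pics/top0.png

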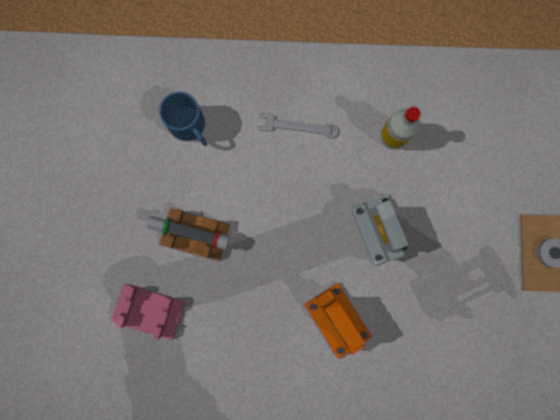

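View pics/scene0.png

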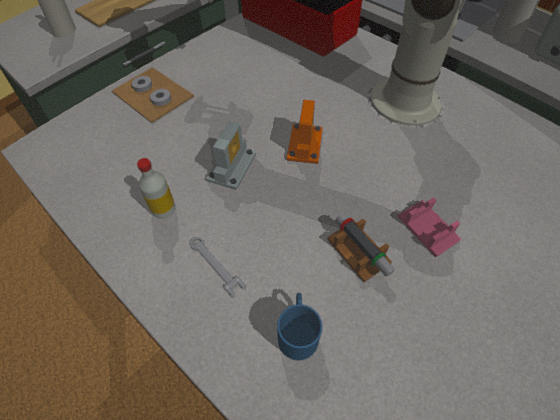

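Candidates: gauge in the brown cradle at top (192,233), with green collar (165,227) and red collar (218,240). Look-alike pink cradle at (148,312). The bracket is the grey one with the brass centre at (383,230); the orange one at (338,320) is the decoy. I'll measure them from both depth views.

Run:
```python
from h import *
for n in("top","scene"):
    z=np.load(n+"0.npz"); p,W=z["p"],z["W"]; hsv=cv2.cvtColor(p,cv2.COLOR_RGB2HSV); H,S,V=[hsv[...,i].astype(int) for i in range(3)]
    def st(name,m):
        q=W[m]; q=q[np.isfinite(q).all(1)]
        if len(q): print(n,name,len(q),"med",np.round(np.median(q,0),4),"min",np.round(q.min(0),3),"max",np.round(q.max(0),3))
        return q
    X,Y,Z=W[...,0],W[...,1],W[...,2]
    c={"top":(192,233),"scene":(362,245)}[n]; g0=W[c[1],c[0]]; print(g0)
    near=np.hypot(X-g0[0],Y-g0[1])<.12
    st("green",near&(H>50)&(H<85)&(S>100)); st("red",near&((H<6)|(H>174))&(S>140))
    def lin(name,q,):
        if len(q)<10:return
        m=q.mean(0); u=np.linalg.svd(q-m,full_matrices=False)[2][0]; print(name,np.round(m,4),"dir",np.round(u,3),"yaw",np.degrees(np.arctan2(u[1],u[0])))
    lin("handle",st("handle",near&(S<90)&(Z>.045)&(Z<.08)))
    st("brown",near&(H>5)&(H<20)&(S>90))
    c={"top":(395,225),"scene":(229,140)}[n]; b0=W[c[1],c[0]]; print(b0)
    nb=np.hypot(X-b0[0],Y-b0[1])<.1
    q=st("btop",nb&(Z>.112)&(Z<.125)&(S<90)); print(cv2.minAreaRect(q[:,:2].astype(np.float32))); lin("btop",q)
    br=st("brass",nb&(H>10)&(H<30)&(S>110)&(Z>.03))
    if len(br)>10:
        m=br.mean(0); s=np.linalg.svd(br-m,full_matrices=False); print("brassplane n",s[2][2],s[1],m)
    f=st("foot",nb&(Z>.01)&(Z<.018)&(S<90)); print(cv2.minAreaRect(f[:,:2].astype(np.float32)))
    st("bottle",np.hypot(X-W[128,400,0],Y-W[128,400,1])<.05 if n=="top" else (H<5)&(S>200)&(V>100)&(Z>.1)&(Z<.2))
```

```text
[0.51519353 0.19468784 0.05804767]
top green 58 med [0.5278 0.2472 0.0614] min [0.514 0.242 0.05 ] max [0.542 0.253 0.067]
top red 53 med [0.5041 0.148  0.0605] min [0.487 0.141 0.019] max [0.521 0.158 0.067]
top handle 900 med [0.5169 0.203  0.0573] min [0.469 0.122 0.045] max [0.564 0.286 0.066]
handle [0.5169 0.2033 0.0569] dir [-0.236 -0.972  0.007] yaw -103.64606514929434
top brown 1491 med [0.5095 0.1977 0.0133] min [0.466 0.128 0.005] max [0.567 0.267 0.055]
[ 0.53692422 -0.19691108  0.11695437]
top btop 774 med [ 0.5367 -0.1902  0.1178] min [ 0.49  -0.219  0.112] max [ 0.582 -0.159  0.124]
((0.5370768904685974, -0.1905314177274704), (0.09161026775836945, 0.030532974749803543), 23.044523239135742)
btop [ 0.5366 -0.1901  0.1178] dir [-0.922 -0.386 -0.007] yaw -157.27709650011047
top brass 159 med [ 0.5329 -0.1781  0.0759] min [ 0.506 -0.188  0.055] max [ 0.558 -0.166  0.11 ]
brassplane n [-0.38662129  0.92172411 -0.03080006] [0.20880882 0.19422318 0.01565483] [ 0.5323043  -0.17719108  0.08014019]
top foot 806 med [ 0.5259 -0.1675  0.0138] min [ 0.462 -0.252  0.01 ] max [ 0.609 
[... 855 characters left out ...]
7908, -0.19341880083084106), (0.0927065834403038, 0.03076203353703022), 22.7603759765625)
btop [ 0.5434 -0.1906  0.1177] dir [ 0.926  0.378 -0.002] yaw 22.20969191399734
scene brass 202 med [ 0.5303 -0.1825  0.0764] min [ 0.507 -0.192  0.049] max [ 0.56  -0.169  0.11 ]
brassplane n [-0.4057591   0.91375269 -0.02038558] [0.2486004  0.23738532 0.02774268] [ 0.53257331 -0.18155411  0.07880922]
scene foot 512 med [ 0.5432 -0.1699  0.0141] min [ 0.465 -0.225  0.01 ] max [ 0.613 -0.132  0.018]
((0.5397483110427856, -0.19345173239707947), (0.13224917650222778, 0.08527439087629318), 22.29054832458496)
scene bottle 73 med [-0.0748 -0.3235  0.1465] min [-0.171 -0.329  0.103] max [ 0.754 -0.21   0.171]
```

Run:
```python
import cv2,numpy as np
a=cv2.imread("pics/top0.png"); s=cv2.imread("pics/scene0.png")
f=lambda i,x,y,w:cv2.resize(i[y-w:y+w,x-w:x+w],(400,400),interpolation=cv2.INTER_CUBIC)
cv2.imwrite("pics/crop0.png",np.hstack([f(a,192,233,55),f(s,232,155,50)]))
```

```text
(no output)
```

View pics/crop0.png

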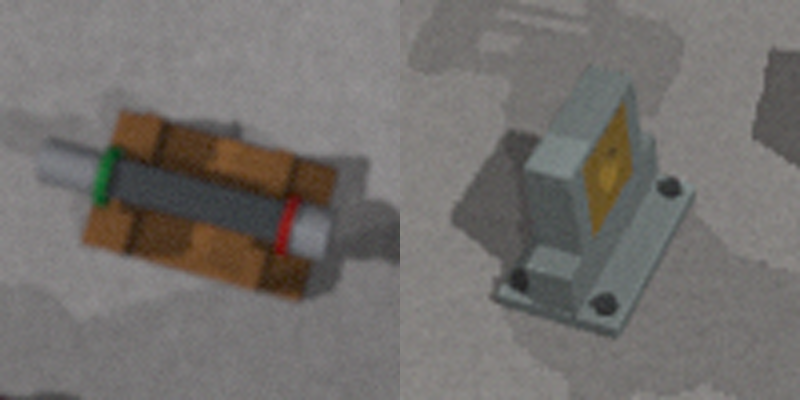

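The left crop shows the gauge in the brown cradle, green collar at (105,175) and red at (288,227). The right crop shows the grey bracket with its brass bore at (607,170). Next I move above the gauge.

Call:
{"method": "apply_moves", "body": {"rows": [[0.0115, 0.039, 0, 0, 0, 0.0434, 1], [0.0115, 0.039, 0, 0, 0, 0.0434, 1], [0.0115, 0.039, 0, 0, 0, 0.0434, 1], [0.0115, 0.039, 0, 0, 0, 0.0434, 1], [0.0115, 0.039, 0, 0, 0, 0.0434, 1], [0.0115, 0.039, 0, 0, 0, 0.0434, 1], [0.0115, 0.039, 0, 0, 0, 0.0434, 1], [0.0115, 0.039, 0, 0, 0, 0.0434, 1], [0.0115, 0.039, 0, 0, 0, 0.0434, 1], [0.0115, 0.039, 0, 0, 0, 0.0434, 1]]}}

```text
clock: 0.93
tcp_pos: [0.4045, -0.1899, 0.4046]
tool_rot: [0.901, 0.434, -0.0, 0.0]
wrist_force: [2.1, -0.3, -0.6]
finger_gap: 0.0918
grasp_force: 0.0
```

Call:
{"method": "apply_moves", "body": {"rows": [[0.0115, 0.039, 0, 0, 0, 0.0434, 1], [0.0115, 0.039, 0, 0, 0, 0.0434, 1], [0.0115, 0.039, 0, 0, 0, 0.0434, 1], [0.0115, 0.039, 0, 0, 0, 0.0434, 1], [0.0115, 0.039, 0, 0, 0, 0.0434, 1], [0.0115, 0.039, 0, 0, 0, 0.0434, 1], [0.0115, 0.039, -0.02, 0, 0, 0.0434, 1], [0.0115, 0.039, -0.02, 0, 0, 0.0434, 1], [0.0115, 0.039, -0.02, 0, 0, 0.0434, 1], [0.0115, 0.039, -0.02, 0, 0, 0.0434, 1]]}}

```text
clock: 1.77
tcp_pos: [0.5161, 0.1871, 0.3298]
tool_rot: [0.786, 0.618, -0.0, 0.0]
wrist_force: [-0.0, -1.1, 0.6]
finger_gap: 0.0919
grasp_force: 0.0
```

Call:
{"method": "apply_moves", "body": {"rows": [[0, 0, 0, 0, 0, 0, 1], [0, 0, 0, 0, 0, 0, 1]]}}

```text
clock: 1.93
tcp_pos: [0.5147, 0.1885, 0.3294]
tool_rot: [0.785, 0.619, -0.001, -0.002]
wrist_force: [-0.3, -0.6, 1.0]
finger_gap: 0.0916
grasp_force: 0.0
```

```bash
cat >> h.py <<'E'
def st():
    s=manip.get_state(); q=s["tool_rot"]; from scipy.spatial.transform import Rotation as R
    r=R.from_quat(q).as_matrix(); print("t%.2f"%s["clock"],"tcp",np.round(s["tcp_pos"],4),"yaw%.2f"%np.degrees(np.arctan2(r[1,0],r[0,0])),"z",np.round(r[:,2],4),"F",np.round(s["wrist_force"],1),"M",np.round(s["ft_torque"],2),"gap%.4f g%.1f"%(s["finger_gap"],s["grasp_force"]),"q",np.round(s["qpos"],2)); return s
E
cat > look.py <<'E'
import sys
from h import *
st(); p,d,c=grab("wrist"); save(p,sys.argv[1]); W=cloud(d,c); np.savez("w.npz",p=p,d=d,W=W)
hsv=cv2.cvtColor(p,cv2.COLOR_RGB2HSV); H,S,V=[hsv[...,i].astype(int) for i in range(3)]
for nm,m in(("green",(H>50)&(H<85)&(S>100)),("red",((H<6)|(H>174))&(S>140))):
    if m.sum()>20:
        v,u=np.nonzero(m); q=W[m]; r=cv2.minAreaRect(q[np.isfinite(q).all(1)][:,:2].astype(np.float32)); print(nm,m.sum(),(u.mean(),v.mean()),np.round(np.nanmedian(q,0),4),r)
E
python3 look.py w1.png
```

```text
t1.93 tcp [0.5147 0.1885 0.3294] yaw76.52 z [-0.0043  0.0016 -1.    ] F [-0.3 -0.6  1. ] M [-0.12 -0.09 -0.04] gap0.0916 g0.0 q [ 0.28  0.53 -0.87  1.87  0.48  0.98 -1.04]
green 378 (np.float64(280.85185185185185), np.float64(136.26984126984127)) [0.5288 0.2464 0.0608] ((0.5198537111282349, 0.21762840449810028), (0.06677509844303131, 0.09177195280790329), 78.27629852294922)
red 494 (np.float64(280.13157894736844), np.float64(263.29352226720647)) [0.5041 0.1469 0.0591] ((0.5035780668258667, 0.14534404873847961), (0.01734953001141548, 0.034344710409641266), 61.08924102783203)
```

View pics/w1.png

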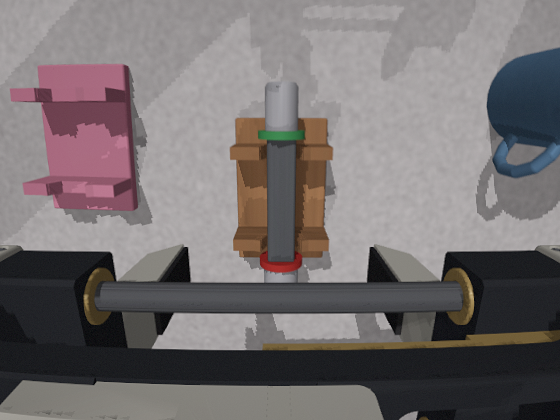

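Wrist view: the gauge is centred at column 281, green collar at row 134 and red at row 262, lying in the brown cradle. I descend and grip.

Call:
{"method": "apply_moves", "body": {"rows": [[0.0018, 0.0085, -0.024, 0, 0, -0.008, 1], [0, 0, -0.025, 0, 0, 0, 1], [0, 0, -0.025, 0, 0, 0, 1], [0, 0, -0.02, 0, 0, 0, 1], [0, 0, -0.015, 0, 0, 0, 1], [0, 0, -0.01, 0, 0, 0, 1], [0, 0, -0.005, 0, 0, 0, 1], [0, 0, 0, 0, 0, 0, 1], [0, 0, 0, 0, 0, 0, 1]]}}

```text
clock: 2.73
tcp_pos: [0.5182, 0.194, 0.208]
tool_rot: [0.79, 0.614, 0.001, 0.0]
wrist_force: [-0.1, 0.5, -0.4]
finger_gap: 0.0916
grasp_force: 0.0
```

```bash
python3 -c "
from h import *
st()"
```

```text
t2.73 tcp [0.5182 0.194  0.208 ] yaw75.71 z [ 1.2e-03  3.0e-04 -1.0e+00] F [-0.1  0.5 -0.4] M [-0.   -0.1   0.02] gap0.0916 g0.0 q [ 0.15  0.7  -0.73  1.92  0.66  0.78 -1.2 ]
```

Call:
{"method": "apply_moves", "body": {"rows": [[0, 0, 0, 0, 0, 0, 0], [0, 0, 0, 0, 0, 0, 0], [0, 0, 0, 0, 0, 0, 0], [0, 0, 0, 0, 0, 0, 0], [0, 0, 0, 0, 0, 0, 0], [0, 0, 0, 0, 0, 0, 0], [0, 0, 0, 0, 0, 0, 0], [0, 0, 0, 0, 0, 0, 0]]}}

```text
clock: 3.4
tcp_pos: [0.5177, 0.1941, 0.2072]
tool_rot: [0.789, 0.614, 0.0, -0.0]
wrist_force: [0.2, -0.4, 0.7]
finger_gap: 0.0431
grasp_force: 0.0
```

```bash
python3 look.py w2.png
```

```text
t3.40 tcp [0.5177 0.1941 0.2072] yaw75.74 z [-0.  0. -1.] F [ 0.2 -0.4  0.7] M [-0.02 -0.06  0.01] gap0.0431 g0.0 q [ 0.15  0.7  -0.73  1.92  0.66  0.78 -1.2 ]
green 1541 (np.float64(273.975340687865), np.float64(166.18624269954574)) [0.5291 0.2473 0.0612] ((0.5286062955856323, 0.24668380618095398), (0.00732294749468565, 0.03467431291937828), 76.2743911743164)
```

Call:
{"method": "apply_moves", "body": {"rows": [[-0.001, 0.002, -0.001, 0, 0, 0.005, 0], [0, 0, 0, 0, 0, 0, 0], [0, 0, 0, 0, 0, 0, 0], [0, 0, 0, 0, 0, 0, 0], [0, 0, 0, 0, 0, 0, 0], [0, 0, 0, 0, 0, 0, 0]]}}

```text
clock: 3.95
tcp_pos: [0.5166, 0.1962, 0.2061]
tool_rot: [0.788, 0.616, 0.0, -0.0]
wrist_force: [0.1, -0.2, -1.6]
finger_gap: 0.0219
grasp_force: 30.0
```

```bash
python3 look.py w3.png
```

```text
t3.95 tcp [0.5166 0.1962 0.2061] yaw76.03 z [-2.e-04  4.e-04 -1.e+00] F [ 0.1 -0.2 -1.6] M [ 0.19 -0.02 -0.02] gap0.0219 g30.0 q [ 0.15  0.7  -0.73  1.92  0.66  0.78 -1.2 ]
green 1609 (np.float64(277.8141702921069), np.float64(171.54878806712244)) [0.5286 0.2474 0.0611] ((0.528194010257721, 0.24664591252803802), (0.0073374113999307156, 0.03480197489261627), 76.19684600830078)
```

Call:
{"method": "apply_moves", "body": {"rows": [[0, 0, 0.01, 0, 0, 0, 0], [0, 0, 0.02, 0, 0, 0, 0], [0, 0, 0.035, 0, 0, 0, 0], [0, 0, 0.04, 0, 0, 0, 0], [0, 0, 0.04, 0, 0, 0, 0], [0, -0.01, 0.025, 0, 0, 0, 0], [0, 0, 0, 0, 0, 0, 0], [0, 0, 0, 0, 0, 0, 0]]}}

```text
clock: 4.67
tcp_pos: [0.517, 0.1854, 0.3777]
tool_rot: [0.788, 0.615, 0.001, 0.001]
wrist_force: [-0.6, -0.2, -3.1]
finger_gap: 0.0215
grasp_force: 30.0
```

Run:
```python
from h import *
st()
for n in("top","scene"):
    z=np.load(n+"0.npz"); p,W=z["p"],z["W"]; hsv=cv2.cvtColor(p,cv2.COLOR_RGB2HSV); H,S,V=[hsv[...,i].astype(int) for i in range(3)]
    m=(H>5)&(H<15)&(S>200)&(V>130)&(W[...,2]>.005)&(W[...,0]>.2)&(W[...,0]<.5)&(abs(W[...,1])<.25)
    q=W[m]; print(q.min(0),q.max(0)); t=q[q[:,2]>.09]; print(len(t),t.min(0),t.max(0))
    a=np.array([.5385,-.192]); w=np.array([.922,.386]);u=np.array([-.386,.922])
    r=q[:,:2]-a; print("along w",(r@w).max(),"for z>.04:",(r@w)[q[:,2]>.04].max(),"u",(r@u).min(),(r@u).max())
```

```text
t4.67 tcp [0.517  0.1854 0.3777] yaw75.93 z [ 3.1e-03 -8.0e-04 -1.0e+00] F [-0.6 -0.2 -3.1] M [-0.01 -0.04  0.03] gap0.0215 g30.0 q [ 0.32  0.47 -0.91  1.82  0.42  1.06 -1.  ]
[ 0.27546755 -0.14511909  0.00744148] [ 0.42129547 -0.03755117  0.12413268]
647 [ 0.3026662  -0.13780404  0.10333088] [ 0.39045672 -0.06675425  0.12413268]
along w -0.07286252926922253 for z>.04: -0.07593237569486488 u 0.12824434779598995 0.2052808079790973
[ 0.28189016 -0.13957504  0.01034052] [ 0.42457951 -0.03924881  0.12121425]
235 [ 0.30819251 -0.13957504  0.11444458] [ 0.39254723 -0.06968955  0.12121425]
along w -0.07010926971540332 for z>.04: -0.07675321889811416 u 0.12445581495423647 0.2020850336369388
```

Gripped and lifted. The orange look-alike is close on the +y side, so both ends will go to the -y mouth, with the gauge turned half round in between.

Call:
{"method": "apply_moves", "body": {"rows": [[0.0051, -0.0355, 0, 0, 0, 0.0459, 0], [0.0051, -0.0355, 0, 0, 0, 0.0459, 0], [0.0051, -0.0355, 0, 0, 0, 0.0459, 0], [0.0051, -0.0355, 0, 0, 0, 0.0459, 0], [0.0051, -0.0355, 0, 0, 0, 0.0459, 0], [0.0051, -0.0355, 0, 0, 0, 0.0459, 0], [0.0051, -0.0355, 0, 0, 0, 0.0459, 0]]}}

```text
clock: 5.25
tcp_pos: [0.5513, -0.0642, 0.3739]
tool_rot: [0.678, 0.735, -0.001, -0.002]
wrist_force: [1.2, -0.4, -3.2]
finger_gap: 0.0217
grasp_force: 30.0
```

Call:
{"method": "apply_moves", "body": {"rows": [[0.0051, -0.0355, 0, 0, 0, 0.0459, 0], [0.0051, -0.0355, 0, 0, 0, 0.0459, 0], [0.0051, -0.0355, 0, 0, 0, 0.0459, 0], [0.0051, -0.0355, 0, 0, 0, 0.0459, 0], [0.0051, -0.0355, 0, 0, 0, 0.0459, 0], [0.0051, -0.0355, 0, 0, 0, 0.0459, 0], [0.0051, -0.0355, 0, 0, 0, 0.0459, 0], [0, 0, 0, 0, 0, 0, 0], [0, 0, 0, 0, 0, 0, 0], [0, 0, 0, 0, 0, 0, 0]]}}

```text
clock: 6.08
tcp_pos: [0.5875, -0.3104, 0.3736]
tool_rot: [0.553, 0.833, 0.0, -0.002]
wrist_force: [0.3, 1.2, -1.8]
finger_gap: 0.0217
grasp_force: 30.0
```

```bash
cat > br.py <<'E'
import sys
from h import *
s=st(); p,d,c=grab("wrist"); save(p,sys.argv[1]); W=cloud(d,c)
X,Y,Z=W[...,0],W[...,1],W[...,2]
hsv=cv2.cvtColor(p,cv2.COLOR_RGB2HSV); H,S,V=[hsv[...,i].astype(int) for i in range(3)]
nb=(np.hypot(X-.5385,Y+.192)<.09)
q=W[nb&(Z>.113)&(Z<.123)&(S<110)]; q=q[np.isfinite(q).all(1)]; print("top",len(q),cv2.minAreaRect(q[:,:2].astype(np.float32)),np.median(q[:,2]))
br=nb&(H>10)&(H<30)&(S>100)&(Z>.03)&(Z<.117); b=W[br]; print("brass",len(b))
if len(b)>20:
    m=b.mean(0); print(m,np.linalg.svd(b-m)[2][2] if len(b)<5000 else np.linalg.svd(b[::5]-m,full_matrices=False)[2][2])
for nm,m in(("green",(H>50)&(H<85)&(S>100)),):
    if m.sum()>20: q=W[m]; q=q[np.isfinite(q).all(1)]; print(nm,len(q),cv2.minAreaRect(q[:,:2].astype(np.float32)),q[:,2].max())
E
python3 br.py b1.png
```

```text
t6.08 tcp [ 0.5875 -0.3104  0.3736] yaw112.83 z [-0.0034  0.0032 -1.    ] F [ 0.3  1.2 -1.8] M [ 0.07 -0.13 -0.03] gap0.0217 g30.0 q [ 1.05  0.71 -0.93  1.53  0.59  1.21  0.42]
top 6887 ((0.5381746292114258, -0.1924002766609192), (0.09251989424228668, 0.030865203589200974), 22.471256256103516) 0.11744641883807166
brass 836
[ 0.54434368 -0.20576727  0.08816323] [ 0.38412228 -0.92271894 -0.0322465 ]
green 1573 ((0.5660796761512756, -0.26221492886543274), (0.03467656299471855, 0.007553393486887217), 22.965837478637695) 0.2325511702700182
```

View pics/b1.png

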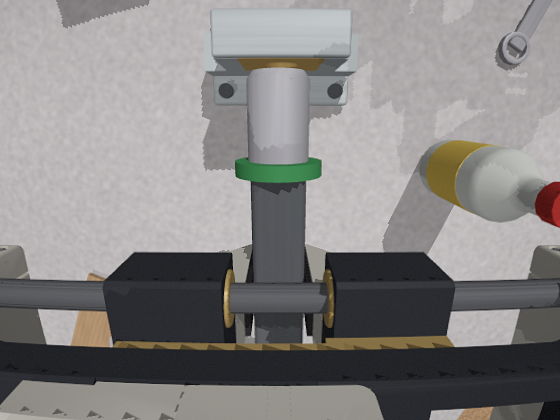

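The plug points at the bracket: plug at column 278, block centre at about (280,35). I apply small corrections and descend to bore height.

Call:
{"method": "apply_moves", "body": {"rows": [[0.001, 0.0005, -0.0236, 0, 0, -0.004, 0], [0, 0, -0.03, 0, 0, 0, 0], [0, 0, -0.03, 0, 0, 0, 0], [0, 0, -0.025, 0, 0, 0, 0], [0, 0, -0.015, 0, 0, 0, 0], [0, 0, -0.01, 0, 0, 0, 0], [0, 0, 0, 0, 0, 0, 0], [0, 0, 0, 0, 0, 0, 0], [0, 0, 0, 0, 0, 0, 0], [0, 0, 0, 0, 0, 0, 0]]}}

```text
clock: 6.97
tcp_pos: [0.59, -0.3105, 0.2445]
tool_rot: [0.555, 0.832, 0.0, 0.001]
wrist_force: [0.2, -0.1, -3.7]
finger_gap: 0.0218
grasp_force: 30.0
```

```bash
cat >> br.py <<'E'
C=np.array([.5382,-.1924]); th=np.radians(112.5); u=np.array([np.cos(th),np.sin(th)]); w=np.array([u[1],-u[0]])
q=W[nb&(Z>.113)&(Z<.123)&(S<110)]; q=q[np.isfinite(q).all(1)]; C2=np.array(cv2.minAreaRect(q[:,:2].astype(np.float32))[0])
def prof(nm,cc,m):
    G=W[m]; G=G[np.isfinite(G).all(1)]; a=(G[:,:2]-cc)@u; l=(G[:,:2]-cc)@w; out=[]
    for lo in np.arange(-.2,.0,.01):
        k=(a>lo)&(a<lo+.01)
        if k.sum()>60: out.append((round(lo+.005,3),*np.round(1e3*np.percentile(l[k],[2,50,98]),1),round(1e3*np.percentile(G[k,2],97),1),k.sum()))
    print(nm); [print(" ",o) for o in out]
tz=s["tcp_pos"][2]-.159
prof("gauge rel bracket",C2,(abs(Z-tz)<.022)&(abs((X-C[0])*w[0]+(Y-C[1])*w[1])<.022)&((X-C[0])*u[0]+(Y-C[1])*u[1]<-.017))
print("tcp rel: u %.4f w %.4f"%((s["tcp_pos"][:2]-C)@u,(s["tcp_pos"][:2]-C)@w))
E
python3 br.py b2.png
```

```text
t6.97 tcp [ 0.59   -0.3105  0.2445] yaw112.61 z [ 0.0027 -0.0013 -1.    ] F [ 0.2 -0.1 -3.7] M [ 0.03 -0.13 -0.01] gap0.0218 g30.0 q [ 1.    0.84 -0.84  1.61  0.71  1.02  0.33]
top 0 ((0.0, 0.0), (0.0, 0.0), 0.0) nan
brass 4155
[ 0.54367738 -0.20548067  0.07093728] [ 0.38499415 -0.92271068 -0.01960899]
green 1581 ((0.5698180198669434, -0.263030469417572), (0.034813493490219116, 0.007689004298299551), 22.57176971435547) 0.10383145465651
gauge rel bracket
tcp rel: u -0.1290 w 0.0027
  return _methods._mean(a, axis=axis, dtype=dtype,
  ret = ret.dtype.type(ret / rcount)
```

View pics/b2.png

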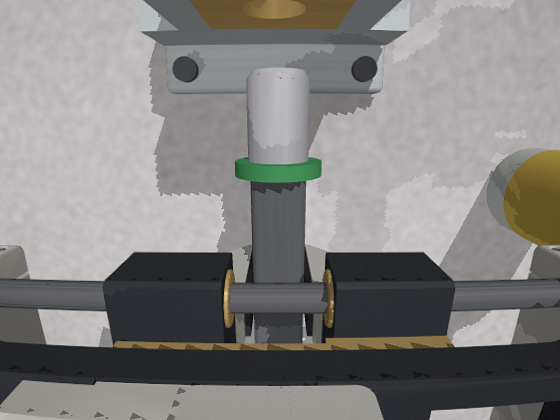

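```bash
cat > lat.py <<'E'
import sys
from h import *
s=st(); p,d,c=grab("wrist"); save(p,sys.argv[1]); W=cloud(d,c); X,Y,Z=W[...,0],W[...,1],W[...,2]
hsv=cv2.cvtColor(p,cv2.COLOR_RGB2HSV); H,S,V=[hsv[...,i].astype(int) for i in range(3)]
C=np.array([.5382,-.1924]); th=np.radians(112.5); u=np.array([np.cos(th),np.sin(th)]); w=np.array([u[1],-u[0]])
a=(W[...,:2]-C)@u; l=(W[...,:2]-C)@w
P=lambda x:np.round(1e3*np.percentile(x,[1,50,99]),1)
br=(H>10)&(H<30)&(S>100)&(abs(l)<.07)&(a>-.03)&(a<-.005)&(Z>.03)
print("u of face",P(a[br]))
for z0 in np.arange(.03,.115,.01):
    k=br&(abs(Z-z0)<.005)
    b=(abs(a+.015)<.006)&(abs(l)<.07)&(abs(Z-z0)<.004)
    if k.sum()>20: x=l[k]; print("brass z%.3f"%z0,k.sum(),P(x),"mid %.1f"%(500*(x.min()+x.max())), "face mid %.1f"%(500*(np.percentile(l[b],.5)+np.percentile(l[b],99.5))), "w %.1f"%(1e3*(np.percentile(l[b],99.5)-np.percentile(l[b],.5))))
f=(abs(Z-.014)<.003)&(a>-.05)&(a<-.015)&(abs(l)<.08)&(S<80)
print("foot",P(l[f]),"mid %.1f"%(500*(np.percentile(l[f],.5)+np.percentile(l[f],99.5))))
tz=s["tcp_pos"][2]-.159
for a0 in np.arange(-.1,-.01,.005):
    k=(abs(a-a0)<.0025)&(abs(l)<.025)&(Z>tz-.008)&(Z<tz+.022)
    if k.sum()>80: print("gauge a%.3f"%a0,k.sum(),P(l[k]),"mid %.1f"%(500*(np.percentile(l[k],1)+np.percentile(l[k],99))),"top %.1f"%(1e3*np.percentile(Z[k],97)))
E
python3 lat.py b3.png
```

```text
t7.02 tcp [ 0.5899 -0.3106  0.2443] yaw112.60 z [ 0.0024 -0.0013 -1.    ] F [-0.1 -0.3 -3.1] M [-0.02 -0.1   0.01] gap0.0215 g30.0 q [ 1.    0.84 -0.84  1.61  0.71  1.02  0.33]
u of face [-15.5 -14.9  -8.2]
brass z0.050 332 [-29.3  -1.5  29.6] mid 0.1 face mid 0.2 w 129.5
brass z0.060 792 [-29.2   0.6  29.3] mid 0.1 face mid 0.1 w 90.7
brass z0.070 1683 [-28.5  -0.2  29. ] mid 0.1 face mid 0.1 w 90.1
brass z0.080 734 [-29.2  12.3  29.8] mid 0.3 face mid 0.2 w 91.1
brass z0.090 596 [-29.4 -10.   29.7] mid 0.1 face mid 0.1 w 91.3
foot [-63.1  -1.6  63.2] mid 0.1
gauge a-0.100 620 [-8.5  2.1 12.7] mid 2.1 top 95.8
gauge a-0.095 653 [-8.9  2.1 12.9] mid 2.0 top 95.8
gauge a-0.090 656 [-8.8  2.  12.9] mid 2.0 top 95.8
gauge a-0.085 690 [-8.6  2.  12.8] mid 2.1 top 95.9
gauge a-0.080 715 [-14.9   2.   19. ] mid 2.1 top 102.2
gauge a-0.075 1340 [-15.1   2.   19.2] mid 2.0 top 102.1
gauge a-0.070 787 [-10.1   2.   14.2] mid 2.1 top 96.7
gauge a-0.065 818 [-9.9  2.  14. ] mid 2.1 top 96.7
gauge a-0.060 845 [-10.3   1.7  13.8] mid 1.8 top 96.8
gauge a-0.055 827 [-10.1   2.   13.8] mid 1.8 top 96.8
gauge a-0.050 896 [-10.    2.   14.1] mid 2.0 top 96.7
gauge a-0.045 902 [-10.3   1.7  13.9] mid 1.8 top 96.9
gauge a-0.040 589 [-9.5  2.  13. ] mid 1.7 top 96.5
gauge a-0.015 845 [-24.6  -9.7  24.7] mid 0.1 top 91.2
```

Call:
{"method": "apply_moves", "body": {"rows": [[-0.0018, -0.0007, -0.0022, 0, 0, 0, 0], [0, 0, -0.0022, 0, 0, 0, 0], [0, 0, 0, 0, 0, 0, 0], [0, 0, 0, 0, 0, 0, 0], [0, 0, 0, 0, 0, 0, 0], [0, 0, 0, 0, 0, 0, 0]]}}

```text
clock: 7.57
tcp_pos: [0.5874, -0.3111, 0.2382]
tool_rot: [0.555, 0.832, 0.0, -0.0]
wrist_force: [0.5, 0.2, -3.0]
finger_gap: 0.022
grasp_force: 30.0
```

```bash
python3 lat.py b4.png | grep -v "brass z0.0[5-7]"
```

```text
t7.57 tcp [ 0.5874 -0.3111  0.2382] yaw112.61 z [ 1.e-04  1.e-04 -1.e+00] F [ 0.5  0.2 -3. ] M [-0.01 -0.14  0.07] gap0.0220 g30.0 q [ 1.    0.85 -0.83  1.61  0.71  1.01  0.33]
u of face [-15.5 -14.9  -9.1]
brass z0.080 829 [-29.3 -11.9  29.6] mid 0.1 face mid 0.1 w 91.1
brass z0.090 294 [-29.5 -10.9  29.8] mid 0.1 face mid 0.2 w 92.1
foot [-63.    0.8  63.2] mid 0.1
gauge a-0.100 619 [-11.3  -0.6  10. ] mid -0.7 top 89.7
gauge a-0.095 646 [-11.6  -0.7   9.9] mid -0.8 top 89.6
gauge a-0.090 661 [-11.5  -0.7  10.2] mid -0.7 top 89.7
gauge a-0.085 683 [-11.4  -0.7  10.1] mid -0.7 top 89.7
gauge a-0.080 648 [-17.3  -0.7  15.8] mid -0.8 top 95.6
gauge a-0.075 1400 [-18.   -0.7  16.6] mid -0.7 top 96.1
gauge a-0.070 788 [-12.8  -0.7  11.5] mid -0.7 top 90.7
gauge a-0.065 808 [-12.7  -0.7  11.3] mid -0.7 top 90.7
gauge a-0.060 810 [-12.9  -0.7  11.1] mid -0.9 top 90.7
gauge a-0.055 867 [-12.8  -0.7  11.1] mid -0.9 top 90.8
gauge a-0.050 873 [-12.8  -0.7  11.5] mid -0.6 top 90.7
gauge a-0.045 907 [-13.2  -0.7  11.3] mid -0.9 top 90.8
gauge a-0.040 744 [-12.6  -0.9  10.6] mid -1.0 top 90.6
gauge a-0.015 1077 [-24.7 -10.3  24.6] mid -0.1 top 87.9
```

Call:
{"method": "apply_moves", "body": {"rows": [[0.0007, 0.0003, 0.0016, 0, 0, 0, 0], [0, 0, 0, 0, 0, 0, 0], [0, 0, 0, 0, 0, 0, 0], [0, 0, 0, 0, 0, 0, 0], [0, 0, 0, 0, 0, 0, 0], [0, 0, 0, 0, 0, 0, 0], [0, 0, 0, 0, 0, 0, 0], [0, 0, 0, 0, 0, 0, 0]]}}

```text
clock: 8.28
tcp_pos: [0.588, -0.3109, 0.2397]
tool_rot: [0.555, 0.832, 0.0, -0.0]
wrist_force: [-0.0, -0.0, -2.3]
finger_gap: 0.0219
grasp_force: 30.0
```

```bash
python3 lat.py b5.png | grep -v "brass z0.0[5-7]"
```

```text
t8.28 tcp [ 0.588  -0.3109  0.2397] yaw112.61 z [-0.e+00  1.e-04 -1.e+00] F [-0.  -0.  -2.3] M [-0.03 -0.08  0.03] gap0.0219 g30.0 q [ 1.    0.85 -0.83  1.61  0.71  1.01  0.33]
u of face [-15.5 -14.9  -8.7]
brass z0.080 776 [-29.3  12.4  29.8] mid 0.3 face mid 0.1 w 91.3
brass z0.090 455 [-29.4 -10.7  29.3] mid 0.1 face mid 0.3 w 91.6
foot [-63.    0.3  63.3] mid 0.2
gauge a-0.100 613 [-10.6   0.   10.6] mid -0.0 top 91.1
gauge a-0.095 644 [-10.7   0.   10.6] mid -0.1 top 91.2
gauge a-0.090 666 [-10.8   0.4  10.9] mid 0.0 top 91.3
gauge a-0.085 672 [-10.7  -0.   10.7] mid 0.0 top 91.2
gauge a-0.080 655 [-16.5  -0.   16.4] mid -0.0 top 97.5
gauge a-0.075 1397 [-17.3   0.   17.3] mid -0.0 top 97.6
gauge a-0.070 793 [-12.1  -0.   12.2] mid 0.0 top 92.3
gauge a-0.065 811 [-12.  -0.  12.] mid -0.0 top 92.2
gauge a-0.060 805 [-12.4  -0.   11.8] mid -0.3 top 92.3
gauge a-0.055 866 [-12.2  -0.   11.7] mid -0.2 top 92.3
gauge a-0.050 876 [-12.1  -0.   12.1] mid 0.0 top 92.3
gauge a-0.045 909 [-12.4  -0.   11.9] mid -0.3 top 92.3
gauge a-0.040 734 [-12.   -0.   11.3] mid -0.3 top 92.1
gauge a-0.015 1056 [-24.8 -10.8  24.7] mid -0.1 top 89.4
```

Aligned: lateral error is under 0.3 mm and the axis is at z 79.8 mm. Now I insert.

Call:
{"method": "apply_moves", "body": {"rows": [[-0.0019, 0.0046, 0, 0, 0, 0, 0], [-0.0019, 0.0046, 0, 0, 0, 0, 0], [-0.0019, 0.0046, 0, 0, 0, 0, 0], [-0.0019, 0.0046, 0, 0, 0, 0, 0], [-0.0008, 0.0018, 0, 0, 0, 0, 0], [-0.0008, 0.0018, 0, 0, 0, 0, 0], [-0.0008, 0.0018, 0, 0, 0, 0, 0], [-0.0008, 0.0018, 0, 0, 0, 0, 0], [0, 0, 0, 0, 0, 0, 0], [0, 0, 0, 0, 0, 0, 0]]}}

```text
clock: 9.17
tcp_pos: [0.5773, -0.2853, 0.2398]
tool_rot: [0.555, 0.832, 0.0, 0.0]
wrist_force: [0.6, 0.3, -2.6]
finger_gap: 0.0217
grasp_force: 30.0
```

```bash
cat > f.py <<'E'
from h import *
s=st(); C=np.array([.5382,-.1924]); th=np.radians(112.5); u=np.array([np.cos(th),np.sin(th)]); w=np.array([u[1],-u[0]])
r=s["tcp_pos"][:2]-C; F=s["wrist_force"][:2]; print("u %.4f w %.4f Fu %.1f Fw %.1f"%(r@u,r@w,F@u,F@w))
E
python3 f.py
```

```text
t9.17 tcp [ 0.5773 -0.2853  0.2398] yaw112.61 z [ 1.e-04 -0.e+00 -1.e+00] F [ 0.6  0.3 -2.6] M [ 0.02 -0.16  0.  ] gap0.0217 g30.0 q [ 0.99  0.82 -0.84  1.67  0.71  0.99  0.29]
u -0.1007 w 0.0005 Fu 0.0 Fw 0.6
```

Call:
{"method": "apply_moves", "body": {"rows": [[-0.0008, 0.0018, 0, 0, 0, 0, 0], [-0.0008, 0.0018, 0, 0, 0, 0, 0], [-0.0008, 0.0018, 0, 0, 0, 0, 0], [-0.0008, 0.0018, 0, 0, 0, 0, 0], [0, 0, 0, 0, 0, 0, 0], [0, 0, 0, 0, 0, 0, 0]]}}

```text
clock: 9.67
tcp_pos: [0.574, -0.2777, 0.2398]
tool_rot: [0.555, 0.832, 0.0, -0.0]
wrist_force: [-0.3, 0.5, -2.8]
finger_gap: 0.0215
grasp_force: 30.0
```

```bash
python3 f.py
```

```text
t9.67 tcp [ 0.574  -0.2777  0.2398] yaw112.63 z [-1.e-04  4.e-04 -1.e+00] F [-0.3  0.5 -2.8] M [ 0.09 -0.17 -0.07] gap0.0215 g30.0 q [ 0.99  0.81 -0.84  1.69  0.71  0.98  0.28]
u -0.0925 w 0.0005 Fu 0.6 Fw -0.1
```

Call:
{"method": "apply_moves", "body": {"rows": [[-0.0008, 0.0018, 0, 0, 0, 0, 0], [-0.0008, 0.0018, 0, 0, 0, 0, 0], [-0.0007, 0.0018, 0, 0, 0, 0, 0], [-0.0007, 0.0018, 0, 0, 0, 0, 0], [-0.0008, 0.0018, 0, 0, 0, 0, 0], [-0.0008, 0.0018, 0, 0, 0, 0, 0], [0, 0, 0, 0, 0, 0, 0], [0, 0, 0, 0, 0, 0, 0]]}}

```text
clock: 10.33
tcp_pos: [0.5694, -0.2667, 0.2398]
tool_rot: [0.555, 0.832, 0.0, -0.0]
wrist_force: [0.8, 1.6, -2.8]
finger_gap: 0.0219
grasp_force: 30.0
```

```bash
python3 f.py
```

```text
t10.33 tcp [ 0.5694 -0.2667  0.2398] yaw112.64 z [-2.e-04  6.e-04 -1.e+00] F [ 0.8  1.6 -2.8] M [ 0.27 -0.31 -0.09] gap0.0219 g30.0 q [ 0.98  0.8  -0.85  1.71  0.71  0.97  0.26]
u -0.0806 w 0.0004 Fu 1.2 Fw 1.3
```

Call:
{"method": "apply_moves", "body": {"rows": [[-0.0008, 0.0018, 0, 0, 0, 0, 0], [-0.0008, 0.0018, 0, 0, 0, 0, 0], [-0.0007, 0.0018, 0, 0, 0, 0, 0], [-0.0006, 0.0014, 0, 0, 0, 0, 0], [-0.0003, 0.0007, 0, 0, 0, 0, 0], [0, 0, 0, 0, 0, 0, 0], [0, 0, 0, 0, 0, 0, 0]]}}

```text
clock: 10.92
tcp_pos: [0.5663, -0.2595, 0.2398]
tool_rot: [0.555, 0.832, 0.0, -0.0]
wrist_force: [1.4, 0.2, -2.8]
finger_gap: 0.0216
grasp_force: 30.0
```

```bash
python3 f.py
```

```text
t10.92 tcp [ 0.5663 -0.2595  0.2398] yaw112.62 z [ 0.e+00  4.e-04 -1.e+00] F [ 1.4  0.2 -2.8] M [ 0.06 -0.61 -0.19] gap0.0216 g30.0 q [ 0.98  0.79 -0.85  1.73  0.71  0.96  0.25]
u -0.0728 w 0.0002 Fu -0.3 Fw 1.3
```

Call:
{"method": "apply_moves", "body": {"rows": [[-0.0002, 0.0004, 0, 0, 0, 0, 0], [-0.0002, 0.0004, 0, 0, 0, 0, 0], [0, 0, 0, 0, 0, 0, 0], [0, 0, 0, 0, 0, 0, 0]]}}

```text
clock: 11.25
tcp_pos: [0.566, -0.2591, 0.2399]
tool_rot: [0.555, 0.832, 0.0, 0.0]
wrist_force: [2.4, -0.8, -2.4]
finger_gap: 0.0218
grasp_force: 30.0
```

```bash
python3 f.py
```

```text
t11.25 tcp [ 0.566  -0.2591  0.2399] yaw112.60 z [ 5.e-04 -1.e-04 -1.e+00] F [ 2.4 -0.8 -2.4] M [-0.14 -0.8  -0.2 ] gap0.0218 g30.0 q [ 0.98  0.79 -0.85  1.73  0.71  0.96  0.24]
u -0.0722 w 0.0002 Fu -1.7 Fw 1.9
```

Call:
{"method": "apply_moves", "body": {"rows": [[0.0001, 0.0006, 0, 0, 0, 0, 0], [-0.0002, 0.0004, 0, 0, 0, 0, 0], [0, 0, 0, 0, 0, 0, 0], [0, 0, 0, 0, 0, 0, 0]]}}

```text
clock: 11.58
tcp_pos: [0.5657, -0.2578, 0.2397]
tool_rot: [0.555, 0.832, -0.0, -0.0]
wrist_force: [2.2, -0.4, -2.3]
finger_gap: 0.0215
grasp_force: 30.0
```

```bash
python3 f.py
```

```text
t11.58 tcp [ 0.5657 -0.2578  0.2397] yaw112.62 z [-2.e-04  1.e-04 -1.e+00] F [ 2.2 -0.4 -2.3] M [-0.05 -0.63 -0.11] gap0.0215 g30.0 q [ 0.98  0.79 -0.85  1.73  0.71  0.96  0.24]
u -0.0710 w 0.0003 Fu -1.2 Fw 1.8
```

Call:
{"method": "apply_moves", "body": {"rows": [[-0.0002, 0.0005, 0, 0, 0, 0, 0], [-0.0002, 0.0005, 0, 0, 0, 0, 0], [0, 0, 0, 0, 0, 0, 0], [0, 0, 0, 0, 0, 0, 0]]}}

```text
clock: 11.92
tcp_pos: [0.5654, -0.2573, 0.2398]
tool_rot: [0.555, 0.832, -0.0, 0.0]
wrist_force: [3.1, -2.8, -3.2]
finger_gap: 0.0217
grasp_force: 30.0
```

```bash
python3 f.py
```

```text
t11.92 tcp [ 0.5654 -0.2573  0.2398] yaw112.60 z [ 4.e-04 -5.e-04 -1.e+00] F [ 3.1 -2.8 -3.2] M [-0.43 -0.84 -0.15] gap0.0217 g30.0 q [ 0.98  0.79 -0.85  1.73  0.71  0.96  0.24]
u -0.0704 w 0.0003 Fu -3.8 Fw 1.8
```

Call:
{"method": "apply_moves", "body": {"rows": [[-0.0002, 0.0004, 0, 0, 0, 0, 0], [-0.0002, 0.0004, 0, 0, 0, 0, 0], [0, 0, 0, 0, 0, 0, 0], [0, 0, 0, 0, 0, 0, 0]]}}

```text
clock: 12.25
tcp_pos: [0.5652, -0.2572, 0.2399]
tool_rot: [0.555, 0.832, -0.0, 0.001]
wrist_force: [4.9, -4.8, -4.1]
finger_gap: 0.0217
grasp_force: 30.0
```

```bash
python3 f.py
```

```text
t12.25 tcp [ 0.5652 -0.2572  0.2399] yaw112.56 z [ 0.0012 -0.0014 -1.    ] F [ 4.9 -4.8 -4.1] M [-0.76 -1.13 -0.14] gap0.0217 g30.0 q [ 0.98  0.79 -0.85  1.73  0.71  0.96  0.24]
u -0.0702 w 0.0001 Fu -6.3 Fw 2.7
```

Call:
{"method": "apply_moves", "body": {"rows": [[0, 0.0006, 0, 0, 0, 0, 0], [-0.0002, 0.0006, 0, 0, 0, 0, 0], [0, 0, 0, 0, 0, 0, 0], [0, 0, 0, 0, 0, 0, 0]]}}

```text
clock: 12.58
tcp_pos: [0.5651, -0.257, 0.24]
tool_rot: [0.555, 0.832, -0.001, 0.002]
wrist_force: [5.3, -5.5, -4.7]
finger_gap: 0.0219
grasp_force: 30.0
```

```bash
python3 f.py
```

```text
t12.58 tcp [ 0.5651 -0.257   0.24  ] yaw112.52 z [ 0.0018 -0.0029 -1.    ] F [ 5.3 -5.5 -4.7] M [-1.26 -1.29 -0.11] gap0.0219 g30.0 q [ 0.98  0.79 -0.85  1.73  0.71  0.95  0.24]
u -0.0700 w 0.0002 Fu -7.1 Fw 2.8
```

Call:
{"method": "apply_moves", "body": {"rows": [[-0.0002, 0.0006, 0, 0, 0, 0, 0], [-0.0002, 0.0006, 0, 0, 0, 0, 0], [0, 0, 0, 0, 0, 0, 0], [0, 0, 0, 0, 0, 0, 0], [0, 0, 0, 0, 0, 0, 0]]}}

```text
clock: 13.0
tcp_pos: [0.5649, -0.2567, 0.2401]
tool_rot: [0.556, 0.831, -0.001, 0.002]
wrist_force: [6.6, -8.3, -6.4]
finger_gap: 0.022
grasp_force: 30.0
```

```bash
python3 f.py
```

```text
t13.00 tcp [ 0.5649 -0.2567  0.2401] yaw112.48 z [ 0.0027 -0.0041 -1.    ] F [ 6.6 -8.3 -6.4] M [-1.68 -1.46 -0.13] gap0.0220 g30.0 q [ 0.98  0.79 -0.85  1.73  0.71  0.95  0.24]
u -0.0697 w 0.0001 Fu -10.2 Fw 2.9
```

Call:
{"method": "apply_moves", "body": {"rows": [[0, 0, 0, 0, 0, 0, 0], [0, 0, 0, 0, 0, 0, 0], [0, 0, 0, 0, 0, 0, 0], [0, 0, 0, 0, 0, 0, 0], [0, 0, 0, 0, 0, 0, 0], [0, 0, 0, 0, 0, 0, 0], [0, 0, 0, 0, 0, 0, 0], [0, 0, 0, 0, 0, 0, 0], [0, 0, 0, 0, 0, 0, 0], [0, 0, 0, 0, 0, 0, 0]]}}

```text
clock: 13.83
tcp_pos: [0.5649, -0.2568, 0.2401]
tool_rot: [0.556, 0.831, -0.001, 0.002]
wrist_force: [7.0, -7.8, -6.7]
finger_gap: 0.0216
grasp_force: 30.0
```

```bash
python3 f.py; python3 lat.py b6.png | grep -E "face|gauge"|head -30; python3 -c "
import cv2; i=cv2.imread('pics/b6.png'); cv2.imwrite('pics/b6c.png',cv2.resize(i[0:260,130:430],(600,520)))"
```

```text
t13.83 tcp [ 0.5649 -0.2568  0.2401] yaw112.47 z [ 0.0027 -0.0042 -1.    ] F [ 7.  -7.8 -6.7] M [-1.65 -1.5  -0.11] gap0.0216 g30.0 q [ 0.98  0.79 -0.85  1.73  0.71  0.95  0.24]
u -0.0697 w 0.0000 Fu -9.9 Fw 3.5Traceback (most recent call last):
  File "lat.py", line 9, in <module>
    print("u of face",P(a[br]))
                      ~^^^^^^^
  File "lat.py", line 7, in <lambda>
    P=lambda x:np.round(1e3*np.percentile(x,[1,50,99]),1)
                            ~~~~~~~~~~~~~^^^^^^^^^^^^^
    return _quantile_unchecked(
        a, q, axis, out, overwrite_input, method, keepdims, weights)
    return _ureduce(a,
                    func=_quantile_ureduce_func,
    ...<5 lines>...
                    overwrite_input=overwrite_input,
                    method=method)
    r = func(a, **kwargs)
    result = _quantile(arr,
                       quantiles=q,
    ...<2 lines>...
                       out=out,
                       weights=wgt)
    slices_having_nans = np.isnan(arr[-1, ...])
                                  ~~~^^^^^^^^^
IndexError: index -1 is out of bounds for axis 0 with size 0
```

View pics/b6c.png

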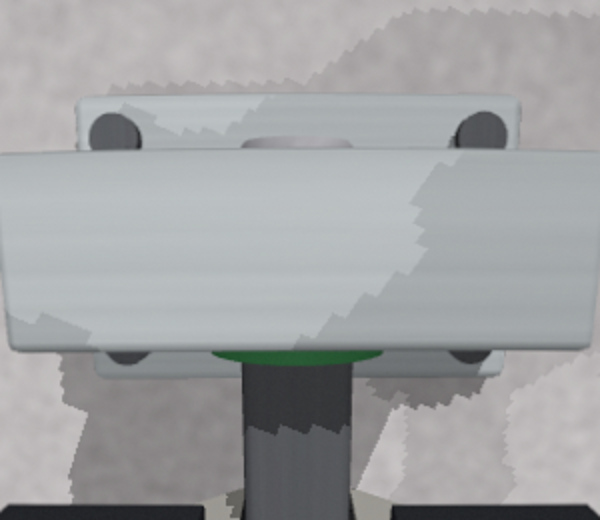

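The green collar is against the block face at (297,357) and the tip shows beyond the block at (297,142). It is held at about 10 N. Now I draw it out.

Call:
{"method": "apply_moves", "body": {"rows": [[0.0008, -0.0018, 0, 0, 0, 0, 0], [0.0012, -0.0028, 0, 0, 0, 0, 0], [0.0019, -0.0046, 0, 0, 0, 0, 0], [0.0019, -0.0046, 0, 0, 0, 0, 0], [0.0027, -0.0065, 0, 0, 0, 0, 0], [0.0027, -0.0065, 0, 0, 0, 0, 0], [0.0031, -0.0074, 0, 0, 0, 0, 0], [0.0031, -0.0074, 0, 0, 0, 0, 0], [0.0038, -0.0092, 0, 0, 0, 0, 0], [0.0038, -0.0092, 0, 0, 0, 0, 0]]}}

```text
clock: 14.72
tcp_pos: [0.5895, -0.3151, 0.2396]
tool_rot: [0.555, 0.832, -0.0, -0.0]
wrist_force: [0.7, 0.2, -4.0]
finger_gap: 0.0217
grasp_force: 30.0
```

Call:
{"method": "apply_moves", "body": {"rows": [[0, 0, 0, 0, 0, 0, 0], [0, 0, 0, 0, 0, 0, 0]]}}

```text
clock: 14.88
tcp_pos: [0.5893, -0.3148, 0.2395]
tool_rot: [0.556, 0.832, -0.0, -0.0]
wrist_force: [-0.7, 0.4, -3.7]
finger_gap: 0.022
grasp_force: 30.0
```

```bash
python3 f.py
```

```text
t14.88 tcp [ 0.5893 -0.3148  0.2395] yaw112.51 z [-2.e-04 -0.e+00 -1.e+00] F [-0.7  0.4 -3.7] M [ 0.04 -0.1   0.02] gap0.0220 g30.0 q [ 1.    0.85 -0.83  1.6   0.71  1.02  0.34]
u -0.1327 w 0.0003 Fu 0.7 Fw -0.5
```

Run:
```python
from h import *
from scipy.spatial.transform import Rotation as R
s=manip.get_state(); T=np.array(manip.get_calibration("wrist")["world_from_camera"]); r=R.from_quat(s["tool_rot"]).as_matrix()
print("cam in tool",r.T@(T[:3,3]-s["tcp_pos"]))
```

```text
cam in tool [ 0.07306561 -0.00028857  0.02046991]
```

Call:
{"method": "apply_moves", "body": {"rows": [[0, 0, 0.03, 0, 0, 0, 0], [0, 0, 0.04, 0, 0, 0, 0], [0, 0, 0.04, 0, 0, 0, 0], [-0.0089, 0.0215, 0.01, 0, 0, 0, 0], [-0.0089, 0.0215, 0, 0, 0, 0, 0], [-0.0089, 0.0215, 0, 0, 0, 0, 0], [-0.0089, 0.0215, 0, 0, 0, 0, 0], [-0.0089, 0.0215, 0, 0, 0, 0, 0], [-0.0089, 0.0215, 0, 0, 0, 0, 0], [-0.0089, 0.0215, 0, 0, 0, 0, 0]]}}

```text
clock: 15.72
tcp_pos: [0.5261, -0.1614, 0.3598]
tool_rot: [0.554, 0.832, -0.0, -0.0]
wrist_force: [1.2, 0.2, -3.0]
finger_gap: 0.0214
grasp_force: 30.0
```

Call:
{"method": "apply_moves", "body": {"rows": [[-0.0089, 0.0215, 0, 0, 0, 0, 0], [-0.0089, 0.0215, 0, 0, 0, 0, 0], [-0.0089, 0.0215, 0, 0, 0, 0, 0], [0, 0, 0, 0, 0, 0, 0], [0, 0, 0, 0, 0, 0, 0], [0, 0, 0, 0, 0, 0, 0]]}}

```text
clock: 16.22
tcp_pos: [0.5003, -0.0986, 0.3599]
tool_rot: [0.554, 0.832, -0.0, 0.0]
wrist_force: [0.5, -0.5, -3.8]
finger_gap: 0.0217
grasp_force: 30.0
```

```bash
python3 f.py
```

```text
t16.22 tcp [ 0.5003 -0.0986  0.3599] yaw112.66 z [ 2.e-04 -1.e-03 -1.e+00] F [ 0.5 -0.5 -3.8] M [-0.03 -0.08 -0.01] gap0.0217 g30.0 q [ 0.99  0.47 -1.06  1.93  0.49  1.02  0.11]
u 0.1011 w 0.0008 Fu -0.6 Fw 0.3
```

Call:
{"method": "apply_moves", "body": {"rows": [[0.0011, -0.0039, -0.02, 0, 0, -0.002, 0], [0, 0, -0.025, 0, 0, 0, 0], [0, 0, -0.025, 0, 0, 0, 0], [0, 0, -0.02, 0, 0, 0, 0], [0, 0, -0.012, 0, 0, 0, 0], [0, 0, -0.007, 0, 0, 0, 0], [0, 0, -0.004, 0, 0, 0, 0], [0, 0, -0.002, 0, 0, 0, 0], [0, 0, 0, 0, 0, 0, 0], [0, 0, 0, 0, 0, 0, 0]]}}

```text
clock: 17.05
tcp_pos: [0.502, -0.1027, 0.2456]
tool_rot: [0.556, 0.831, 0.0, 0.001]
wrist_force: [-0.6, 0.6, -2.9]
finger_gap: 0.022
grasp_force: 30.0
```

Call:
{"method": "apply_moves", "body": {"rows": [[0, 0, 0, 0, 0, 0, 0], [0, 0, 0, 0, 0, 0, 0], [0, 0, 0, 0, 0, 0, 0], [0, 0, 0, 0, 0, 0, 0]]}}

```text
clock: 17.38
tcp_pos: [0.5015, -0.1027, 0.2451]
tool_rot: [0.556, 0.831, 0.0, 0.0]
wrist_force: [0.3, 0.3, -3.6]
finger_gap: 0.0219
grasp_force: 30.0
```

```bash
python3 f.py
python3 - <<'E'
from h import *
for n in("top","scene"):
    p,d,c=grab(n); W=cloud(d,c); np.savez(n+"1.npz",p=p,d=d,W=W)
    save(p,n+"1.png")
    hsv=cv2.cvtColor(p,cv2.COLOR_RGB2HSV); H,S,V=[hsv[...,i].astype(int) for i in range(3)]
    C=np.array([.5382,-.1924]); th=np.radians(112.5); u=np.array([np.cos(th),np.sin(th)]); w=np.array([u[1],-u[0]])
    a=(W[...,:2]-C)@u; l=(W[...,:2]-C)@w
    m=((H<6)|(H>174))&(S>140)&(abs(l)<.03)&(a>0)&(a<.1); print(n,m.sum(), [np.round(1e3*np.percentile(x[m],[2,50,98]),1) for x in(a,l,W[...,2])] if m.sum()>5 else "")
E
python3 - <<'E'
import cv2
i=cv2.imread("pics/scene1.png"); cv2.imwrite("pics/s1c.png",cv2.resize(i[60:240,140:380],(800,600),interpolation=cv2.INTER_CUBIC))
E
```

```text
t17.38 tcp [ 0.5015 -0.1027  0.2451] yaw112.49 z [ 5.e-04 -3.e-04 -1.e+00] F [ 0.3  0.3 -3.6] M [ 0.04 -0.15 -0.02] gap0.0219 g30.0 q [ 0.85  0.63 -0.89  2.    0.68  0.83 -0.04]
u 0.0969 w 0.0004 Fu 0.2 Fw 0.3
top 0 
scene 0
```

View pics/s1c.png

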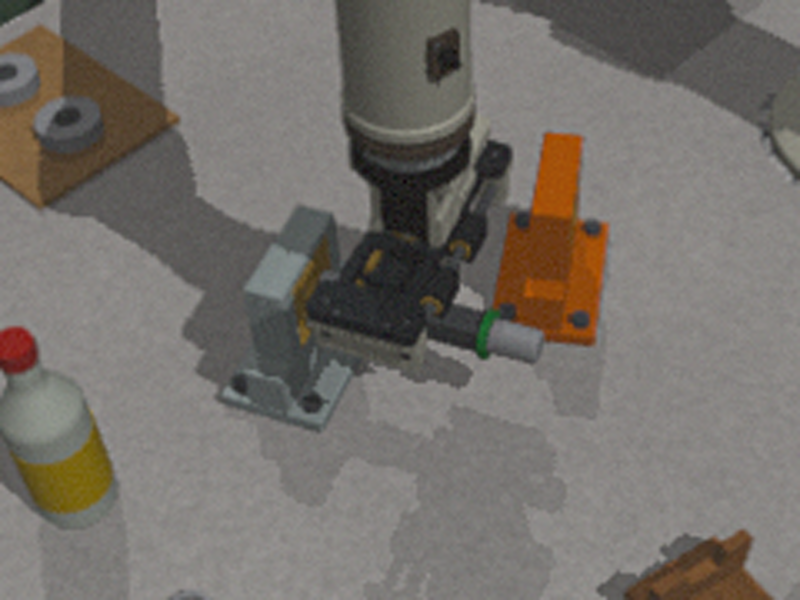

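The gripper (380,290) is clear of both the grey and the orange brackets, and the green end points away at (510,340). I lower the last 5 mm.

Call:
{"method": "apply_moves", "body": {"rows": [[-0.0001, -0.0001, -0.002, 0, 0, 0, 0], [0, 0, -0.002, 0, 0, 0, 0], [0, 0, -0.001, 0, 0, 0, 0], [0, 0, 0, 0, 0, 0, 0], [0, 0, 0, 0, 0, 0, 0], [0, 0, 0, 0, 0, 0, 0], [0, 0, 0, 0, 0, 0, 0]]}}

```text
clock: 18.07
tcp_pos: [0.5014, -0.1027, 0.2398]
tool_rot: [0.556, 0.831, 0.0, 0.0]
wrist_force: [0.2, -0.1, -3.0]
finger_gap: 0.0217
grasp_force: 30.0
```

```bash
python3 f.py
```

```text
t18.07 tcp [ 0.5014 -0.1027  0.2398] yaw112.50 z [ 1.e-04  1.e-04 -1.e+00] F [ 0.2 -0.1 -3. ] M [-0.03 -0.16  0.02] gap0.0217 g30.0 q [ 0.85  0.64 -0.89  2.    0.69  0.82 -0.04]
u 0.0969 w 0.0003 Fu -0.2 Fw 0.2
```

Call:
{"method": "apply_moves", "body": {"rows": [[0.0008, -0.0018, 0, 0, 0, 0, 0], [0.0007, -0.0017, 0, 0, 0, 0, 0], [0.0004, -0.0009, 0, 0, 0, 0, 0], [0, 0, 0, 0, 0, 0, 0], [0, 0, 0, 0, 0, 0, 0], [0, 0, 0, 0, 0, 0, 0]]}}

```text
clock: 18.57
tcp_pos: [0.5032, -0.1071, 0.2398]
tool_rot: [0.556, 0.831, 0.0, -0.0]
wrist_force: [0.4, 0.2, -3.0]
finger_gap: 0.0219
grasp_force: 30.0
```

Call:
{"method": "apply_moves", "body": {"rows": [[0.0002, -0.0005, 0, 0, 0, 0, 0], [0.0002, -0.0005, 0, 0, 0, 0, 0], [0, 0, 0, 0, 0, 0, 0], [0, 0, 0, 0, 0, 0, 0], [0, 0, 0, 0, 0, 0, 0]]}}

```text
clock: 18.98
tcp_pos: [0.5036, -0.1081, 0.2398]
tool_rot: [0.556, 0.831, 0.0, -0.0]
wrist_force: [-0.5, 0.7, -3.9]
finger_gap: 0.0216
grasp_force: 30.0
```

```bash
python3 f.py
```

```text
t18.98 tcp [ 0.5036 -0.1081  0.2398] yaw112.50 z [ 0.e+00  1.e-04 -1.e+00] F [-0.5  0.7 -3.9] M [ 0.02 -0.08 -0.03] gap0.0216 g30.0 q [ 0.86  0.65 -0.88  2.    0.69  0.83 -0.03]
u 0.0911 w 0.0003 Fu 0.8 Fw -0.2
```

Call:
{"method": "apply_moves", "body": {"rows": [[0.0002, -0.0005, 0, 0, 0, 0, 0], [0.0002, -0.0005, 0, 0, 0, 0, 0], [0, 0, 0, 0, 0, 0, 0], [0, 0, 0, 0, 0, 0, 0]]}}

```text
clock: 19.32
tcp_pos: [0.504, -0.1092, 0.2397]
tool_rot: [0.556, 0.831, 0.0, -0.0]
wrist_force: [0.3, -0.7, -3.6]
finger_gap: 0.022
grasp_force: 30.0
```

Call:
{"method": "apply_moves", "body": {"rows": [[0.0002, -0.0005, 0, 0, 0, 0, 0], [0.0002, -0.0005, 0, 0, 0, 0, 0], [0, 0, 0, 0, 0, 0, 0], [0, 0, 0, 0, 0, 0, 0]]}}

```text
clock: 19.65
tcp_pos: [0.5043, -0.1097, 0.2397]
tool_rot: [0.555, 0.832, 0.0, -0.0]
wrist_force: [-0.2, 2.0, -1.6]
finger_gap: 0.0217
grasp_force: 30.0
```

```bash
python3 f.py
```

```text
t19.65 tcp [ 0.5043 -0.1097  0.2397] yaw112.52 z [-4.e-04  6.e-04 -1.e+00] F [-0.2  2.  -1.6] M [0.43 0.11 0.02] gap0.0217 g30.0 q [ 0.86  0.65 -0.88  1.99  0.69  0.83 -0.03]
u 0.0894 w 0.0003 Fu 1.9 Fw 0.6
```

Call:
{"method": "apply_moves", "body": {"rows": [[0.0002, -0.0006, 0, 0, 0, 0, 0], [0.0002, -0.0006, 0, 0, 0, 0, 0], [0, 0, 0, 0, 0, 0, 0], [0, 0, 0, 0, 0, 0, 0]]}}

```text
clock: 19.98
tcp_pos: [0.5044, -0.1099, 0.2397]
tool_rot: [0.555, 0.832, 0.0, -0.001]
wrist_force: [-3.8, 5.2, -1.7]
finger_gap: 0.022
grasp_force: 30.0
```

```bash
python3 f.py
```

```text
t19.98 tcp [ 0.5044 -0.1099  0.2397] yaw112.57 z [-0.0011  0.0018 -1.    ] F [-3.8  5.2 -1.7] M [0.98 0.38 0.01] gap0.0220 g30.0 q [ 0.86  0.65 -0.88  1.99  0.69  0.83 -0.02]
u 0.0891 w 0.0003 Fu 6.2 Fw -1.6
```

Call:
{"method": "apply_moves", "body": {"rows": [[0.0002, -0.0005, 0, 0, 0, 0, 0], [0.0002, -0.0005, 0, 0, 0, 0, 0], [0, 0, 0, 0, 0, 0, 0], [0, 0, 0, 0, 0, 0, 0]]}}

```text
clock: 20.32
tcp_pos: [0.5045, -0.1101, 0.2396]
tool_rot: [0.555, 0.832, 0.001, -0.002]
wrist_force: [-3.7, 7.7, 1.2]
finger_gap: 0.0216
grasp_force: 30.0
```

```bash
python3 f.py
```

```text
t20.32 tcp [ 0.5045 -0.1101  0.2396] yaw112.61 z [-0.0018  0.0028 -1.    ] F [-3.7  7.7  1.2] M [ 1.32  0.65 -0.06] gap0.0216 g30.0 q [ 0.86  0.65 -0.89  1.99  0.68  0.83 -0.02]
u 0.0889 w 0.0003 Fu 8.5 Fw -0.5
```

Call:
{"method": "apply_moves", "body": {"rows": [[0.0002, -0.0005, 0, 0, 0, 0, 0], [0.0001, -0.0002, 0, 0, 0, 0, 0], [0, 0, 0, 0, 0, 0, 0], [0, 0, 0, 0, 0, 0, 0], [0, 0, 0, 0, 0, 0, 0]]}}

```text
clock: 20.73
tcp_pos: [0.5046, -0.1103, 0.2396]
tool_rot: [0.555, 0.832, 0.001, -0.002]
wrist_force: [-5.1, 9.1, 2.0]
finger_gap: 0.0214
grasp_force: 30.0
```

```bash
python3 f.py
```

```text
t20.73 tcp [ 0.5046 -0.1103  0.2396] yaw112.64 z [-0.0023  0.0035 -1.    ] F [-5.1  9.1  2. ] M [ 1.65  0.8  -0.08] gap0.0214 g30.0 q [ 0.86  0.65 -0.89  1.99  0.68  0.83 -0.02]
u 0.0887 w 0.0004 Fu 10.4 Fw -1.2
```

Call:
{"method": "apply_moves", "body": {"rows": [[0, 0, 0, 0, 0, 0, 0], [0, 0, 0, 0, 0, 0, 0], [0, 0, 0, 0, 0, 0, 0], [0, 0, 0, 0, 0, 0, 0], [0, 0, 0, 0, 0, 0, 0], [0, 0, 0, 0, 0, 0, 0], [0, 0, 0, 0, 0, 0, 0], [0, 0, 0, 0, 0, 0, 0], [0, 0, 0, 0, 0, 0, 0], [0, 0, 0, 0, 0, 0, 0]]}}

```text
clock: 21.57
tcp_pos: [0.5046, -0.1103, 0.2396]
tool_rot: [0.555, 0.832, 0.001, -0.002]
wrist_force: [-4.7, 9.3, 0.6]
finger_gap: 0.0217
grasp_force: 30.0
```

```bash
python3 f.py
```

```text
t21.57 tcp [ 0.5046 -0.1103  0.2396] yaw112.63 z [-0.0022  0.0035 -1.    ] F [-4.7  9.3  0.6] M [ 1.62  0.75 -0.07] gap0.0217 g30.0 q [ 0.86  0.65 -0.89  1.99  0.68  0.83 -0.02]
u 0.0887 w 0.0004 Fu 10.4 Fw -0.8
```

Call:
{"method": "apply_moves", "body": {"rows": [[0, 0, 0, 0, 0, 0, 0], [0, 0, 0, 0, 0, 0, 0], [0, 0, 0, 0, 0, 0, 0], [0, 0, 0, 0, 0, 0, 0], [0, 0, 0, 0, 0, 0, 0], [0, 0, 0, 0, 0, 0, 0]]}}

```text
clock: 22.07
tcp_pos: [0.5046, -0.1103, 0.2396]
tool_rot: [0.555, 0.832, 0.001, -0.002]
wrist_force: [-5.6, 8.4, 0.7]
finger_gap: 0.0215
grasp_force: 30.0
```

Call:
{"method": "apply_moves", "body": {"rows": [[-0.0008, 0.0018, 0, 0, 0, 0, 0], [-0.0012, 0.0028, 0, 0, 0, 0, 0], [-0.0012, 0.0028, 0.003, 0, 0, 0, 0], [0, 0, 0.01, 0, 0, 0, 0], [0, 0, 0.03, 0, 0, 0, 0], [0, 0, 0.04, 0, 0, 0, 0], [0, 0, 0.04, 0, 0, 0, 0], [0, 0, 0, 0, 0, 0, 0], [0, 0, 0, 0, 0, 0, 0]]}}

```text
clock: 22.82
tcp_pos: [0.5035, -0.106, 0.3659]
tool_rot: [0.556, 0.831, 0.0, 0.003]
wrist_force: [0.2, -0.3, -3.0]
finger_gap: 0.022
grasp_force: 30.0
```

```bash
python3 f.py
```

```text
t22.82 tcp [ 0.5035 -0.106   0.3659] yaw112.44 z [ 0.0056 -0.003  -1.    ] F [ 0.2 -0.3 -3. ] M [-0.04 -0.07  0.03] gap0.0220 g30.0 q [ 1.    0.47 -1.06  1.92  0.48  1.03  0.12]
u 0.0931 w 0.0010 Fu -0.4 Fw 0.1
```

Call:
{"method": "apply_moves", "body": {"rows": [[0.0011, 0.0302, 0, 0, 0, -0.0635, 0], [0.0013, 0.0302, 0, 0, 0, -0.0635, 0], [0.0013, 0.0302, 0, 0, 0, -0.0635, 0], [0.0013, 0.0302, 0, 0, 0, -0.0635, 0], [0.0013, 0.0302, 0, 0, 0, -0.0635, 0], [0.0013, 0.0302, 0, 0, 0, -0.0635, 0], [0.0013, 0.0302, 0, 0, 0, -0.0635, 0], [0.0013, 0.0302, 0, 0, 0, -0.0635, 0], [0.0013, 0.0302, -0.02, 0, 0, -0.0635, 0], [0.0013, 0.0302, -0.02, 0, 0, -0.0635, 0]]}}

```text
clock: 23.65
tcp_pos: [0.5152, 0.1973, 0.322]
tool_rot: [0.789, 0.615, 0.0, 0.001]
wrist_force: [1.0, -0.2, -1.9]
finger_gap: 0.0218
grasp_force: 30.0
```

Call:
{"method": "apply_moves", "body": {"rows": [[0, 0, 0, 0, 0, 0, 0], [0, 0, 0, 0, 0, 0, 0], [0, 0, 0, 0, 0, 0, 0], [0, 0, 0, 0, 0, 0, 0]]}}

```text
clock: 23.98
tcp_pos: [0.5154, 0.1948, 0.3224]
tool_rot: [0.788, 0.616, -0.001, 0.0]
wrist_force: [-0.2, -0.9, -2.5]
finger_gap: 0.0214
grasp_force: 30.0
```

```bash
python3 f.py
```

```text
t23.98 tcp [0.5154 0.1948 0.3224] yaw76.03 z [-7.0e-04 -1.3e-03 -1.0e+00] F [-0.2 -0.9 -2.5] M [-0.05 -0.17 -0.01] gap0.0214 g30.0 q [ 0.25  0.54 -0.86  1.86  0.49  0.97 -1.07]
u 0.3665 w 0.1271 Fu -0.8 Fw -0.5
```

Call:
{"method": "apply_moves", "body": {"rows": [[0.0012, 0.0014, -0.02, 0, 0, 0, 0], [0, 0, -0.03, 0, 0, 0, 0], [0, 0, -0.02, 0, 0, 0, 0], [0, 0, -0.012, 0, 0, 0, 0], [0, 0, -0.005, 0, 0, 0, 0], [0, 0, 0, 0, 0, 0, 0], [0, 0, 0, 0, 0, 0, 0], [0, 0, 0, 0, 0, 0, 0], [0, 0, 0, 0, 0, 0, 0], [0, 0, 0, 0, 0, 0, 0]]}}

```text
clock: 24.82
tcp_pos: [0.5168, 0.198, 0.2368]
tool_rot: [0.787, 0.616, 0.001, 0.0]
wrist_force: [-0.3, 0.5, -2.5]
finger_gap: 0.0218
grasp_force: 30.0
```

```bash
python3 f.py
```

```text
t24.82 tcp [0.5168 0.198  0.2368] yaw76.11 z [ 1.8e-03  4.0e-04 -1.0e+00] F [-0.3  0.5 -2.5] M [-0.03 -0.04 -0.07] gap0.0218 g30.0 q [ 0.17  0.66 -0.76  1.91  0.61  0.82 -1.16]
u 0.3688 w 0.1296 Fu 0.5 Fw -0.1
```

Call:
{"method": "apply_moves", "body": {"rows": [[-0.0002, -0.0014, -0.005, 0, 0, 0, 0], [0, 0, -0.006, 0, 0, 0, 0], [0, 0, -0.006, 0, 0, 0, 0], [0, 0, -0.004, 0, 0, 0, 0], [0, 0, 0, 0, 0, 0, 0], [0, 0, 0, 0, 0, 0, 0], [0, 0, 0, 0, 0, 0, 0], [0, 0, 0, 0, 0, 0, 0]]}}

```text
clock: 25.48
tcp_pos: [0.5163, 0.1965, 0.2149]
tool_rot: [0.787, 0.616, 0.0, -0.0]
wrist_force: [-0.2, -0.3, -2.1]
finger_gap: 0.0214
grasp_force: 30.0
```

```bash
python3 f.py
```

```text
t25.48 tcp [0.5163 0.1965 0.2149] yaw76.12 z [ 3.e-04  3.e-04 -1.e+00] F [-0.2 -0.3 -2.1] M [-0.02 -0.08 -0.02] gap0.0214 g30.0 q [ 0.15  0.69 -0.74  1.92  0.64  0.79 -1.18]
u 0.3677 w 0.1286 Fu -0.2 Fw -0.3
```

Call:
{"method": "apply_moves", "body": {"rows": [[0.0002, -0.0002, -0.003, 0, 0, 0, 0], [0, 0, -0.003, 0, 0, 0, 0], [0, 0, -0.0015, 0, 0, 0, 0], [0, 0, -0.001, 0, 0, 0, 0], [0, 0, 0, 0, 0, 0, 0], [0, 0, 0, 0, 0, 0, 0], [0, 0, 0, 0, 0, 0, 0]]}}

```text
clock: 26.07
tcp_pos: [0.5164, 0.1962, 0.2063]
tool_rot: [0.787, 0.616, 0.0, -0.0]
wrist_force: [0.7, -0.3, -3.1]
finger_gap: 0.0216
grasp_force: 30.0
```

```bash
python3 f.py
```

```text
t26.07 tcp [0.5164 0.1962 0.2063] yaw76.12 z [ 1.e-04  2.e-04 -1.e+00] F [ 0.7 -0.3 -3.1] M [-0.03 -0.1  -0.  ] gap0.0216 g30.0 q [ 0.15  0.7  -0.72  1.92  0.66  0.77 -1.19]
u 0.3674 w 0.1285 Fu -0.6 Fw 0.5
```

Call:
{"method": "apply_moves", "body": {"rows": [[0, 0, -0.0004, 0, 0, 0, 0], [0, 0, 0, 0, 0, 0, 0], [0, 0, 0, 0, 0, 0, 0.3], [0, 0, 0, 0, 0, 0, 0.5], [0, 0, 0, 0, 0, 0, 0.8], [0, 0, 0, 0, 0, 0, 0.8], [0, 0, 0, 0, 0, 0, 0.8], [0, 0, 0, 0, 0, 0, 0.8], [0, 0, 0, 0, 0, 0, 0.8], [0, 0, 0, 0, 0, 0, 0.8]]}}

```text
clock: 26.9
tcp_pos: [0.5164, 0.1962, 0.2059]
tool_rot: [0.787, 0.616, 0.0, 0.0]
wrist_force: [-0.4, 0.0, 0.6]
finger_gap: 0.0696
grasp_force: 0.0
```

Call:
{"method": "apply_moves", "body": {"rows": [[0, 0, 0, 0, 0, 0, 0.8], [0, 0, 0, 0, 0, 0, 0.8], [0, 0, 0.01, 0, 0, 0, 0.8], [0, 0, 0.02, 0, 0, 0, 0.8], [0, 0, 0.03, 0, 0, 0, 0.8], [0, 0, 0.03, 0, 0, 0, 0.8], [0, 0, 0.03, 0, 0, 0, 0.8], [0, 0, 0.03, 0, 0, 0, 0.8], [0, 0, 0, 0, 0, 0, 0.8], [0, 0, 0, 0, 0, 0, 0.8]]}}

```text
clock: 27.73
tcp_pos: [0.5169, 0.1966, 0.3584]
tool_rot: [0.787, 0.616, 0.002, 0.001]
wrist_force: [-0.1, -0.9, -0.4]
finger_gap: 0.0733
grasp_force: 0.0
```

```bash
python3 look.py w9.png
```

```text
t27.73 tcp [0.5169 0.1966 0.3584] yaw76.11 z [ 4.6e-03  8.0e-04 -1.0e+00] F [-0.1 -0.9 -0.4] M [-0.03 -0.05  0.03] gap0.0733 g0.0 q [ 0.28  0.5  -0.89  1.83  0.45  1.02 -1.04]
green 329 (np.float64(275.90577507598783), np.float64(145.70212765957447)) [0.528  0.2466 0.0608] ((0.5244258046150208, 0.22047317028045654), (0.06120213121175766, 0.07399426400661469), 72.43061828613281)
red 419 (np.float64(276.2291169451074), np.float64(258.6945107398568)) [0.5033 0.1469 0.0589] ((0.48785585165023804, 0.16056197881698608), (0.03260325640439987, 0.06939379870891571), 37.90666580200195)
```

View pics/w9.png

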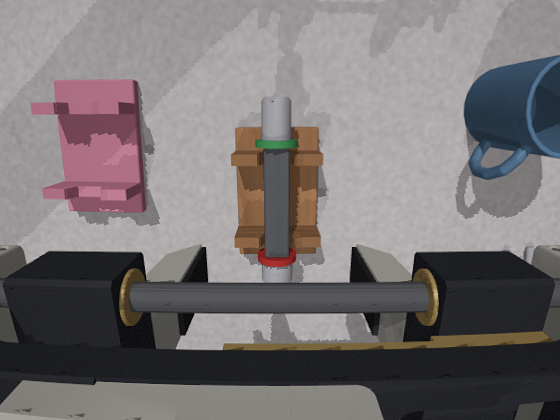

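The gauge lies in both slots of the brown cradle, green collar at (276,144) and red at (276,258), at its original pose and with the gripper clear. I hand the job in.

```bash
python3 -c "
from plant import manip
print(manip.close_job())"
```

```text
the job is handed in; nothing more can be done
None
```

The go end went fully home and was held at about 10 N, the no-go end was refused at about 10 N for over a second, and the gauge is back in its cradle with the job handed in at about 28 s.

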